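# Put bench items back on their marked home places

### The job

Tidy the bench: stand the small white-capped reagent bottle inside the small round outline, lay the petri dish inside the large round outline, lay the blue carton squarely inside the rectangular outline, and lay the blue-capped tube in both V's of the orange cradle, centred lengthwise. The bottle must never be tipped over. Leave the timer and the small brass-coloured weight where they are.

Things in the scene. Friction and masses are not known exactly. Their poses are not given: they have to be found in the camera images.
- reagent_bottle_center (a point): Small upright reagent bottle, pale pinkish-white with a white screw cap: cylinder 31 mm in diameter up to z = 96 mm, cap 28 mm in diameter above it, 109 mm tall in all. Weighs about 45 g. The point is on its axis, half-way up (54.5 mm above its underside); z is its axis, up.
- petri_center (a point): Closed round petri dish with cream-white agar, lying flat: 61 mm in diameter at the lid, which reaches from 4 to 14 mm above its underside; the bottom dish below it is 57 mm in diameter. 14 mm high, about 30 g. The point is its centre, 7 mm above its underside; z up.
- film_box_center (a point): Blue carton lying flat, a solid box 60 x 118 x 56 mm along its x, y, z; it is gripped across the 60 mm. About 250 g. The point is its centre, 28 mm above its underside; y is its long axis.
- tube_50_center (a point): White plastic 50 ml tube with a blue cap, lying on its side: 116 mm long, body 28 mm in diameter, cap 30 mm in diameter and 14 mm long. About 35 g; it can roll. The point is on its axis, half-way along, 15 mm above the surface it lies on; y is its long axis (the cap is at -y). It may lie either way round in the cradle.
- tile_small_round: Yellow square tile 90 x 90 x 3 mm fixed to the bench, with a small black circle (37 mm inside diameter, line 5 mm wide) printed round its centre: the home of the reagent bottle. Origin at the centre of its underside; its flat top is 3 mm higher.
- tile_large_round: Yellow square tile 100 x 100 x 3 mm fixed to the bench, with a large black circle (67 mm inside diameter, line 5 mm wide) printed round its centre: the home of the petri dish. Origin at the centre of its underside; its flat top is 3 mm higher.
- tile_rect: Yellow oblong tile 84 x 142 x 3 mm fixed to the bench, with a black rectangle (66 x 124 mm inside, along its x and y, line 5 mm wide) printed round its centre: the home of the carton. Origin at the centre of its underside; its flat top is 3 mm higher; y is its long axis.
- cradle: Orange tube cradle fixed to the bench: a base plate 60 x 86 x 4 mm (x, y, z) with two V-shaped saddles, each 10 mm thick, centred at y = -34 and +34 mm, 58 mm clear between them for the fingers. The V's have 45 degree sides, their bottoms 12 mm and their tops 36 mm above the bench, about 48 mm wide inside at the top. Origin at the centre of its underside; y is the direction in which the tube lies; the axis of the seated tube is 32 mm above the origin.
- timer_center (a point): Bystander: flat white timer with buttons, 73 x 65 x 19 mm. The point is its centre, 9.5 mm above the bench.
- weight_center (a point): Bystander: small brass-coloured calibration weight with a knob, 19 mm in diameter, 22 mm tall. The point is its centre, 11 mm above the bench.
There are look-alikes about, which are no part of the job. What is shaped like the part that bears reagent_bottle_center but pink is not meant. Of the things shaped like the cradle, the orange one is meant.

How it is judged:
At the end, for the whole second after the job is handed in: Bottle upright, petri dish flat and carton flat (squared within 0.17 rad) on their own tiles, centred within 12 mm; tube in both V's (axis 26-38 mm up, within 0.12 rad, centred within 15 mm). All at rest; timer and weight within 30 mm of their start (horizontal distance between reagent_bottle_center and tile_small_round below 0.012 m and z of reagent_bottle_center in the frame of tile_small_round between 0.0525 and 0.0625 m and angle between each of reagent_bottle_center, petri_center, film_box_center's own z axis and vertical below 0.1 rad and linear speed of each of reagent_bottle, petri, film_box, tube_50 below 0.02 m/s and horizontal distance between petri_center and tile_large_round below 0.012 m and z of petri_center in the frame of tile_large_round between 0.006 and 0.014 m and horizontal distance between film_box_center and tile_rect below 0.012 m and z of film_box_center in the frame of tile_rect between 0.026 and 0.036 m and angle between the y axis of film_box_center and the y axis of tile_rect, either way round below 0.17 rad and horizontal distance between tube_50_center and cradle below 0.015 m and z of tube_50_center in the frame of cradle between 0.026 and 0.038 m and angle between the y axis of tube_50_center and the y axis of cradle, either way round below 0.12 rad and distance of each of timer_center, weight_center from where it was at the start of the episode below 0.03 m); the robot touches nothing.
It fails at once if the reagent bottle is tipped over (angle between reagent_bottle_center's own z axis and vertical above 0.7 rad).
It fails at once if the timer is displaced by more than 30 mm (distance of timer_center from where it was at the start of the episode above 0.03 m).
It fails at once if the weight is displaced by more than 30 mm (distance of weight_center from where it was at the start of the episode above 0.03 m).
It also fails if it takes over 128 s, if anything falls off the work surface, if the arm or the gripper's body presses on something with over 40 N, if the wrist force passes 120 N, or if a joint passes its speed limit or range.

### The arm

A 7-joint arm with a two-finger parallel gripper is mounted at the origin on a cart in front of the work surface, level with it; the furniture and walls round the work are solid. World frame = base frame: x ahead of the robot, y to its left, z up, the work surface at z = 0. Lengths are in m, angles in rad, forces in N, time in s.
With the tool pointing down it reaches from about 0.425 to 0.875 m from the base axis. Payload 9.9 kg.
Tool frame: the origin (TCP) lies on the centre line of the jaws, within the pads' length; the fingertips stand robot.tcp_to_tips ahead of it and the grasp point (between the pads) lies 2 mm behind it (robot.tcp_to_tips is the distance from the TCP to the fingertips, in m); z points along the fingers, y is the line along which they close (so a half turn about z gives the same grasp; the last joint's range is limited). The gripper opens to 85 mm and grips with 20 to 120 N. Pads are 22 mm wide; open, the fingers measure 114 mm over their backs; the gripper's body (76 mm by 85 mm) begins 54 mm behind the grasp point. The pads swing forward as they close: fully open they stand 13 mm farther back than shut.
Start: joints at [-1.241, 0.576, 0.025, 1.437, -0.015, 1.129, -0.057], TCP at [0.271, 0.618, 0.248] pointing down, gripper open.
Joint ranges: [-2.76, 2.76], [-0.34, 2.15], [-1.52, 1.57], [0.19, 2.46], [-1.09, 4.23], [0.17, 1.99], [-2.82, 2.82]. Speed limits (rad/s): [2.22, 2.22, 3.01, 3.01, 3.14, 3.14, 3.14].

### API

Orientations are given as a rotation vector (axis times angle).
In Python, from cell import status, vision, ticket, robot gives the robot as it stands. The module is installed in compiled form; this text tells all that it offers.
- The arm moves only by the tool send_rows, never from a script. Its argument "deltas" is a list of rows, each a list of 5 numbers: the shift along the world's x, y, z in cm, then the turn about the world's z in degrees, then the finger opening in cm, from 0 to 8.54. In form: [[tx, ty, tz, roll, claw], ...]. A call has 1 to 5 rows; each row is the pose to reach, as a shift and turn from the pose commanded when the call began; what a row does not reach only later rows make up. A row lasts 1/10 s, in which the tool goes at most 50 mm and 8.59 degrees, less where a joint would pass 70% of its speed; a pose out of reach is approached as far as the arm can. A call with a gripper value outside its range is refused whole. The fingers move at their own pace and stop on an object; "grip_force" is the grip in N (left out, the last holds). Time passes only in rows, so rows that repeat a pose let the fingers close. It gives the time, the measured TCP pose, the force, the opening and the grip force at its end, in the units of the state.
- status.sense(): the state, without advancing time (a new reading comes with each control period).
- vision.get_image(name): name is "scene" or "side" or "wrist"; returns a dict with "color" (400x640x3 uint8, red, green, blue), "z_map" (400x640 float32, m along the optical axis (not along the pixel's ray), 0 where there is no reading), "vertical_fov" (degrees; the focal length in pixels is half the picture's height over the tangent of half this angle, whatever the lens; pixels are square), "cx", "cy" (the principal point, pixels), "R" (3x3) and "t" (3): a world point X has camera coordinates R X + t. Camera axes: x right, y down, z forward; pixel columns grow to the right and rows downward; lengths in m; the calibration is good to about 2 mm. A picture is of the moment at which its call begins.
- ticket.sign_off(): hands the job in; it is judged then, once.
The state is a dict: "t": time; "joints": joint angles; "joint_velocities": joint speeds; "effort": joint torques, N m; "ee_pos": TCP position; "orientation": TCP orientation; "contact_force": force on the tool from outside, world axes, zero at the start; "ft_torque": the same for the moment, N m; "finger_gap": finger opening in m; "grasp_force": force on a finger pad.
Only numpy, scipy, OpenCV 4.12 (cv2) and the standard library are available. Lean on these libraries where they do the work, as an engineer would, in place of code of your own. Each camera call takes 0.05 s, during which the arm holds its last target. There are 200 camera calls.

## Working session

There is one attempt and no reset: what is moved stays moved. The work goes in short steps, Python scripts to look and compute and a tool call to move; the robot and the scene stay as the last step left them, time stands still between calls to the robot, and variables do not carry over. Pictures are saved under pics/ and viewed, at most 14 in all, crops included, and the job is handed in when it is done.

Besides the shell and the picture viewer there is one more tool, called after ">>>" in YAML: its name, and indented under it one key for each argument. send_rows: Moves the arm, as the interface text tells. Its arguments: {"type":"object","properties":{"deltas":{"type":"array"},"grip_force":{"type":"number"}},"required":["deltas"]}

```bash
mkdir -p pics
python3 - <<'E'
from cell import status, vision, robot
import cv2, numpy as np
print(status.sense()); print(robot.tcp_to_tips)
for n in ("scene","side"):
    d=vision.get_image(n); cv2.imwrite(f"pics/{n}0.png",d["color"][:,:,::-1])
    np.savez(f"{n}0.npz",**d); print(n,d["R"],d["t"],d["vertical_fov"],d["cx"],d["cy"])
E
```

```text
{'t': 0.0, 'joints': array([-1.2408022 ,  0.57652403,  0.02485148,  1.43790281, -0.01498666,
        1.12900076, -0.05649025]), 'joint_velocities': array([ 4.40123704e-04, -4.58302618e-05, -4.10696208e-04,  7.29025735e-04,
        7.84279610e-04,  8.92590689e-04,  3.96335295e-04]), 'effort': array([ 4.77248213e-04, -7.65764737e+01,  2.25011453e+00, -2.85964394e+01,
        1.53051107e-02,  1.28743885e-02, -3.93852076e-06]), 'ee_pos': array([0.27123923, 0.61764389, 0.24745007]), 'orientation': array([-6.45242974e-01, -3.07437164e+00,  2.56481007e-03]), 'contact_force': array([ 0.54149117, -0.01886145,  0.14211458]), 'ft_torque': array([ 0.00673801, -0.00677191, -0.00663982]), 'grasp_force': 0.0, 'finger_gap': 0.08561252038498816}
0.017
scene [[ 0.68150231 -0.73177011  0.00819161]
 [-0.52375639 -0.49553437 -0.69291048]
 [ 0.51111041  0.46792969 -0.72097709]] [-0.36881386  0.29151426  1.30616058] 48.149050372250805 321.7909964208317 196.37891405140758
side [[ 0.9980651  -0.06213027  0.00242404]
 [-0.03598243 -0.60894011 -0.79239965]
 [ 0.0507081   0.79077922 -0.60999747]] [-0.49987666  0.04550509  1.95625688] 42.483818243319085 322.2859028547562 198.15729749256806
```

View pics/scene0.png

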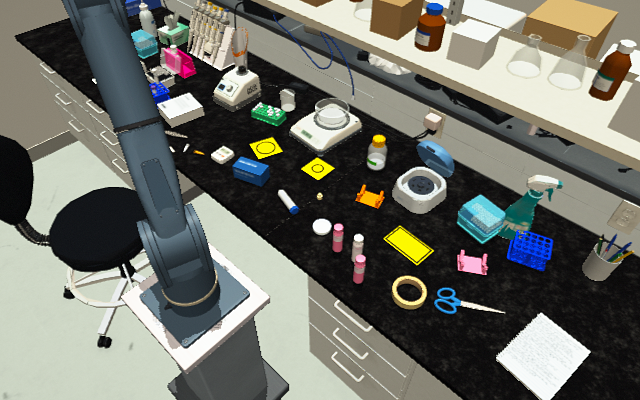

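View pics/side0.png

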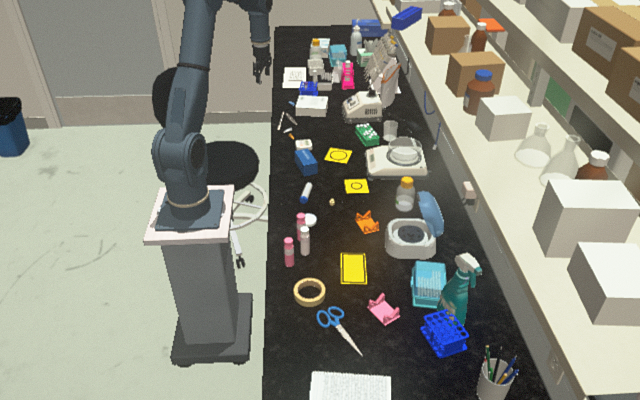

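The scene picture shows the carton (251,171), large tile (266,148), small tile (318,167), tube (288,202, cap end up-left), weight (320,196), petri dish (321,227), and white bottle (358,247) between pink ones at (338,237) and (359,268). It also shows the rectangular tile (408,244), orange cradle (370,197) and timer (223,155). The side view agrees.

```bash
cat > h.py <<'E'
import numpy as np, cv2
def f(d): return 200/np.tan(np.radians(float(d["vertical_fov"]))/2)
def cloud(d):
    v,u=np.mgrid[:400,:640]; z=d["z_map"]
    c=np.stack([(u-d["cx"])/f(d)*z,(v-d["cy"])/f(d)*z,z],-1)
    return (c-d["t"])@d["R"]
def cast(d,uv,h):
    uv=np.atleast_2d(np.asarray(uv,float)); r=np.c_[(uv[:,0]-d["cx"])/f(d),(uv[:,1]-d["cy"])/f(d),np.ones(len(uv))]@d["R"]
    o=-d["R"].T@d["t"]; return (o+r*((h-o[2])/r[:,2])[:,None])[:,:2]
def px(d,X):
    c=np.atleast_2d(X)@d["R"].T+d["t"]; return c[:,:2]/c[:,2:]*f(d)+[float(d["cx"]),float(d["cy"])]
def blob(m,seed):
    n,l,s,c=cv2.connectedComponentsWithStats(m.astype(np.uint8)); 
    ys,xs=np.nonzero(l); i=np.argmin((xs-seed[0])**2+(ys-seed[1])**2); return l==l[ys[i],xs[i]]
def rect(p):  # centre, size, angle(deg) of the long axis
    (c,s,a)=cv2.minAreaRect((np.asarray(p)*1000).astype(np.float32)); 
    if s[0]<s[1]: a+=90; s=s[::-1]
    return np.round(c,1),np.round(s,1),round((a+90)%180-90,1)
E
cat > m1.py <<'E'
from h import *
d=dict(np.load("scene0.npz")); P=cloud(d); hsv=cv2.cvtColor(d["color"],cv2.COLOR_RGB2HSV); H,S,V=[hsv[...,i] for i in range(3)]
yel=(H>20)&(H<35)&(S>120)&(V>120); blue=(H>95)&(H<125)&(S>100)&(V>50); ora=(H>5)&(H<20)&(S>150)&(V>120); white=(S<90)&(V>120)
obj=(P[...,2]>0.008)
def show(n,m,seed,h):
    b=blob(m,seed); ys,xs=np.nonzero(b)
    q=P[b]; q=q[d["z_map"][b]>0]; print(n,b.sum(),"plane",rect(cast(d,np.c_[xs,ys],h)),"cloud",rect(q[:,:2]),"med",q.mean(0).round(3),"zmax",q[:,2].max().round(3))
show("large",yel,(266,140),.003);show("small",yel,(318,160),.003);show("rect",yel,(408,230),.003)
show("cradle",ora,(370,197),.02);show("carton",blue,(251,171),.056)
for n,s,h in (("tube",(290,204),.015),("petri",(321,227),.014),("weight",(320,197),.02),("timer",(223,155),.019),("bottle",(358,240),.1),("pinkA",(338,230),.1),("pinkB",(359,260),.1)): show(n,obj,s,h)
E
python3 m1.py
```

```text
large 414 plane (array([590.8, 350.4]), array([102.9, 101.4]), 70.4) cloud (array([590.8, 348.2]), array([114.6, 103.7]), 69.8) med [0.59  0.35  0.004] zmax 0.015
small 400 plane (array([644., 119.]), array([92.6, 92.6]), 89.6) cloud (array([645.5, 119.8]), array([101.,  97.]), -1.3) med [0.642 0.118 0.004] zmax 0.011
rect 863 plane (array([ 581.2, -341.2]), array([144.1,  86.1]), 85.4) cloud (array([ 582.5, -339.7]), array([147.9,  91.2]), 85.9) med [ 0.58  -0.343  0.004] zmax 0.012
cradle 1 plane (array([ 667.8, -114.3]), array([0., 0.]), 0.0) cloud (array([ 683. , -104.1]), array([0., 0.]), 0.0) med [ 0.683 -0.104  0.002] zmax 0.002
carton 746 plane (array([429.1, 245. ]), array([151.1, 108.9]), -72.2) cloud (array([462.5, 293.7]), array([166.8, 124.9]), -71.4) med [0.438 0.255 0.041] zmax 0.065
tube 217 plane (array([441. ,  70.6]), array([122.7,  33.1]), 73.8) cloud (array([441.3,  67.6]), array([115.2,  36.1]), 73.5) med [0.433 0.061 0.025] zmax 0.036
petri 233 plane (array([439.3, -92.6]), array([64.3, 60.6]), 66.4) cloud (array([438.9, -93. ]), array([62.6, 59.8]), -6.8) med 
[... 158 characters left out ...]
med [0.533 0.007 0.017] zmax 0.026
timer 243 plane (array([435.2, 424.2]), array([78.9, 72.8]), 4.2) cloud (array([438.7, 430.1]), array([74.1, 66.8]), 5.6) med [0.436 0.425 0.018] zmax 0.027
bottle 502 plane (array([ 372.4, -296.1]), array([168.9,  37.7]), 43.7) cloud (array([ 397.1, -286.9]), array([106.9,  41.3]), 43.8) med [ 0.385 -0.289  0.074] zmax 0.116
pinkA 254 plane (array([ 387. , -205.5]), array([103.3,  28.9]), 39.0) cloud (array([ 409.7, -186.6]), array([31. , 29.9]), 44.2) med [ 0.405 -0.191  0.07 ] zmax 0.115
pinkB 502 plane (array([ 372.4, -296.1]), array([168.9,  37.7]), 43.7) cloud (array([ 397.1, -286.9]), array([106.9,  41.3]), 43.8) med [ 0.385 -0.289  0.074] zmax 0.116
```

```bash
cat > m2.py <<'E'
from m1 import *
print('---',hsv[197,370],hsv[200,365])
show("cradle",(H<22)&(S>130)&(V>100)&(P[...,0]<.8),(368,197),.036)
def loc(n,c,r,z0,z1,extra=True):
    for k in ("scene","side"):
        e=dict(np.load(k+"0.npz")); Q=cloud(e); m=(np.hypot(Q[...,0]-c[0],Q[...,1]-c[1])<r)&(Q[...,2]>z0)&(Q[...,2]<z1)
        print(n,k,m.sum(),rect(Q[m][:,:2]),Q[m].mean(0).round(3))
loc("cartontop",(.44,.255),.1,.048,.07); loc("tube",(.441,.068),.08,.008,.05); loc("petri",(.438,-.093),.05,.008,.03)
loc("cradle",(.66,-.11),.06,.01,.05)
for c in ((.407,-.19),(.42,-.26),(.37,-.31)): loc("bot",c,.035,.1,.13); 
m=(P[...,2]>.1)&(P[...,0]<.5)&(abs(P[...,1]+.25)<.12); ys,xs=np.nonzero(m)
for i in np.lexsort((xs,ys)): print(xs[i],ys[i],P[ys[i],xs[i]].round(3),d["color"][ys[i],xs[i]],end=";")
E
python3 m2.py | sed -n '/---/,$p'
```

```text
--- [ 22 255 253] [ 22 255 253]
cradle 212 plane (array([ 641.2, -134.9]), array([91.9, 87.3]), -73.1) cloud (array([ 668.2, -117.4]), array([95.9, 93.4]), 16.6) med [ 0.656 -0.126  0.014] zmax 0.039
cartontop scene 427 (array([442.1, 263.7]), array([121.9,  66.9]), -72.1) [0.441 0.261 0.056]
cartontop side 247 (array([446. , 259.1]), array([138.8,  62.5]), -71.5) [0.447 0.256 0.055]
tube scene 220 (array([443. ,  76.1]), array([137.4,  80.9]), 56.3) [0.434 0.062 0.024]
tube side 145 (array([460.7,  57. ]), array([118.5,  65.4]), 72.8) [0.441 0.054 0.023]
petri scene 233 (array([438.9, -93. ]), array([62.6, 59.8]), -6.8) [ 0.437 -0.094  0.015]
petri side 116 (array([451.7, -87.9]), array([87.9, 40.6]), 88.2) [ 0.45  -0.098  0.014]
cradle scene 105 (array([ 653.1, -124.2]), array([79.2, 59.8]), -71.4) [ 0.652 -0.122  0.024]
cradle side 110 (array([ 654.8, -129.4]), array([80.8, 62.4]), -72.0) [ 0.658 -0.128  0.022]
bot scene 70 (array([ 411., -186.]), array([28.6, 26.2]), 0.9) [ 0.409 -0.187  0.108]
bot side 45 (array([ 413.9, -186.9]), array([33.9, 28.5]), -61.4) [ 0.415 -0.191  0.10
[... 9590 characters left out ...]
06  0.103] [118  49  62];357 262 [ 0.354 -0.309  0.107] [140  58  72];358 262 [ 0.357 -0.31   0.104] [166  67  84];359 262 [ 0.356 -0.315  0.11 ] [214  91 115];360 262 [ 0.361 -0.315  0.105] [239 111 139];361 262 [ 0.36  -0.319  0.109] [222  98 122];362 262 [ 0.362 -0.32   0.109] [176  72  90];363 262 [ 0.365 -0.322  0.107] [162  68  86];356 263 [ 0.352 -0.308  0.103] [171  76  93];357 263 [ 0.355 -0.309  0.1  ] [161  70  89];358 263 [ 0.354 -0.313  0.105] [163  72  88];359 263 [ 0.355 -0.316  0.107] [172  75  94];360 263 [ 0.358 -0.317  0.105] [172  76  94];361 263 [ 0.36  -0.319  0.105] [171  74  93];362 263 [ 0.364 -0.319  0.101] [170  74  94];359 264 [ 0.356 -0.315  0.101] [172  77  96];
```

The carton is about (0.444,0.262) and its long axis lies at 108°. I'm going above it first.

>>> send_rows:
  deltas:
    - [2,-4,0,-5,8.5]
    - [4,-8,-1,-11,8.5]
    - [6,-12,-2,-17,8.5]
    - [8,-16,-3,-23,8.5]
    - [9.6,-20,-3.7,-29.3,8.5]
  grip_force: 40

```text
t: 0.6
ee_pos: [0.3681, 0.4159, 0.2105]
orientation: [1.409, 2.808, -0.001]
contact_force: [0.1, 0.4, 0.1]
finger_gap: 0.0846
grasp_force: 0.0
```

>>> send_rows:
  deltas:
    - [2,-4,0,-6,8.5]
    - [4,-8,-1,-13,8.5]
    - [6,-12,-1,-19,8.5]
    - [7.6,-15.6,-1,-19,8.5]
    - [7.6,-15.6,-1,-19,8.5]

```text
t: 1.1
ee_pos: [0.4457, 0.256, 0.2014]
orientation: [1.856, 2.532, -0.003]
contact_force: [-0.1, 1.6, 0.8]
finger_gap: 0.085
grasp_force: 0.0
```

```bash
cat >> h.py <<'E'
def yaw(s):
    y=cv2.Rodrigues(np.array(s["orientation"]))[0][:,1]; return np.degrees(np.arctan2(y[1],y[0]))
def snap(name):
    from cell import vision
    d=vision.get_image("wrist"); np.savez(name+".npz",**d); cv2.imwrite(f"pics/{name}.png",d["color"][:,:,::-1]); return d
def near(d,c,r,z0,z1):
    P=cloud(d); m=(np.hypot(P[...,0]-c[0],P[...,1]-c[1])<r)&(P[...,2]>z0)&(P[...,2]<z1)&(d["z_map"]>0); return P[m],m
E
python3 - <<'E'
from h import *
from cell import status
s=status.sense(); print(s["t"],s["ee_pos"].round(4),yaw(s),s["joints"].round(2),s["contact_force"].round(1))
d=snap("w1"); p,m=near(d,(.444,.262),.1,.048,.07); print(m.sum(),rect(p[:,:2]),p.mean(0))
E
```

```text
1.1 [0.4457 0.256  0.2014] 17.517981261466424 [-0.81  0.4   0.28  1.93 -0.14  0.83 -0.15] [-0.1  1.6  0.8]
9552 (array([446.4, 262.9]), array([117.6,  60.2]), -72.1) [0.44526999 0.26639995 0.05638028]
```

View pics/w1.png

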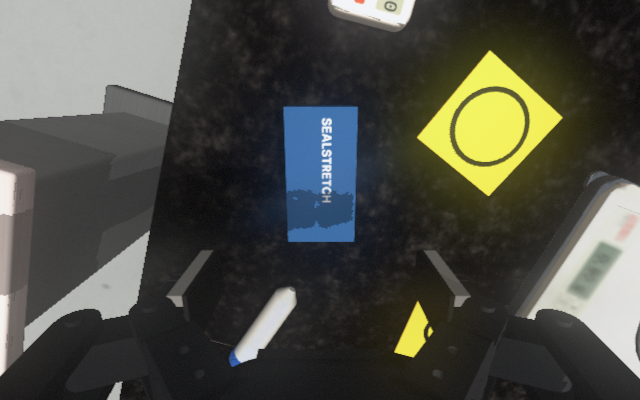

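The wrist view shows the carton squarely between the fingers at (321,173), with the large tile at (490,123) and the tube at (265,330). Next I descend and grip.

>>> send_rows:
  deltas:
    - [0.3,0.1,-5,0.3,8.5]
    - [0.3,0.1,-9,0.3,8.5]
    - [0.3,0.1,-13,0.3,8.5]
    - [0.3,0.1,-16,0.3,8.5]
    - [0.3,0.1,-16.7,0.3,8.5]

```text
t: 1.65
ee_pos: [0.4442, 0.2635, 0.0313]
orientation: [-1.836, -2.546, 0.007]
contact_force: [1.0, -0.1, 0.0]
finger_gap: 0.0851
grasp_force: 0.0
```

>>> send_rows:
  deltas:
    - [0,0,0,0,5.5]
    - [0,0,0,0,5.5]
    - [0,0,0,0,5.5]
    - [0,0,0,0,5.5]
    - [0,0,0,0,5.5]

```text
t: 2.15
ee_pos: [0.4469, 0.2636, 0.0355]
orientation: [1.84, 2.546, 0.003]
contact_force: [-0.4, -0.4, 8.2]
finger_gap: 0.0597
grasp_force: 45.4
```

Run:
```python
from h import *
from cell import status
s=status.sense(); print(s["t"],s["ee_pos"].round(4),yaw(s),s["contact_force"].round(1),s["finger_gap"],s["grasp_force"])
d=dict(np.load("w1.npz")); hsv=cv2.cvtColor(d["color"],cv2.COLOR_RGB2HSV); H,S,V=[hsv[...,i] for i in range(3)]
b=blob((H>20)&(H<35)&(S>120)&(V>100),(445,140)); ys,xs=np.nonzero(b); print("large",rect(cast(d,np.c_[xs,ys],.003)))
```

```text
2.15 [0.4469 0.2636 0.0355] 18.298932583886767 [-0.4 -0.4  8.2] 0.05966083470716721 45.44435441493988
large (array([590.6, 348.2]), array([101. , 100.4]), -19.5)
```

>>> send_rows:
  deltas:
    - [0,0,3,0,5.5]
    - [0,0,7,0,5.5]
    - [0,0,11,0,5.5]
    - [1,-2,15,-2,5.5]
    - [2,-5,17,-4,5.5]
  grip_force: 60

```text
t: 2.65
ee_pos: [0.4673, 0.2145, 0.2079]
orientation: [1.925, 2.482, 0.008]
contact_force: [0.6, -0.2, -2.0]
finger_gap: 0.0594
grasp_force: 68.4
```

>>> send_rows:
  deltas:
    - [1,-4,0,-2,5.5]
    - [2,-8,0,-4,5.5]
    - [3,-12,0,-6,5.5]
    - [4,-16,0,-8,5.5]
    - [5,-20,0,-10,5.5]

```text
t: 3.15
ee_pos: [0.5163, 0.0114, 0.2047]
orientation: [2.138, 2.302, 0.001]
contact_force: [1.1, 0.2, -2.8]
finger_gap: 0.0592
grasp_force: 68.3
```

>>> send_rows:
  deltas:
    - [1,-4,0,-2,5.5]
    - [2,-8,0,-4,5.5]
    - [3,-12,0,-6,5.5]
    - [4,-16,0,-7,5.5]
    - [5,-20,0,-8.6,5.5]

```text
t: 3.65
ee_pos: [0.5663, -0.1885, 0.2046]
orientation: [-2.304, -2.135, -0.001]
contact_force: [1.8, 0.4, -3.0]
finger_gap: 0.059
grasp_force: 68.2
```

>>> send_rows:
  deltas:
    - [1,-4,0,0,5.5]
    - [1.5,-8,0,0,5.5]
    - [1.5,-12,0,0,5.5]
    - [1.5,-13,0,0,5.5]
    - [1.5,-13,0,0,5.5]

```text
t: 4.15
ee_pos: [0.5802, -0.3194, 0.2042]
orientation: [2.307, 2.132, -0.002]
contact_force: [0.3, 0.3, -2.4]
finger_gap: 0.0595
grasp_force: 68.2
```

Run:
```python
from h import *
from cell import status
s=status.sense(); print(s["t"],s["ee_pos"].round(4),yaw(s),s["contact_force"].round(1),s["finger_gap"],s["grasp_force"])
d=snap("w2")
```

```text
4.15 [ 0.5802 -0.3194  0.2042] -4.527377467448764 [ 0.3  0.3 -2.4] 0.059503258123567215 68.1737494468689
```

View pics/w2.png

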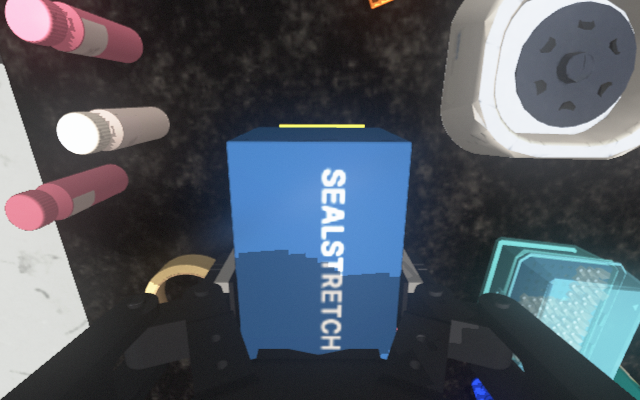

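The carton is held square at about (320,240), with the tile's +y edge showing at (322,126). I'll check its pose in the hand and that edge.

Run:
```python
from h import *
d=dict(np.load("w2.npz")); hsv=cv2.cvtColor(d["color"],cv2.COLOR_RGB2HSV); H,S,V=[hsv[...,i] for i in range(3)]
b=blob((H>20)&(H<35)&(S>120)&(V>100),(322,126)); ys,xs=np.nonzero(b); c=cast(d,np.c_[xs,ys],.003); print("edge",rect(c),b.sum())
P=cloud(d); m=(H>95)&(H<125)&(S>100)&(d["z_map"]>0)&(ys.min()<np.arange(400)[:,None])&(np.hypot(P[...,0]-.58,P[...,1]+.32)<.1); z=P[m][:,2]; zt=np.percentile(z,50); print(zt); m&=abs(P[...,2]-zt)<.006; q=P[m]; print(rect(q[:,:2]), q[:,1].max(),q[:,1].min(), np.percentile(q[:,0],[1,99]))
top=q[q[:,1]>q[:,1].max()-.01]; print("far edge mid",top.mean(0))
```

```text
edge (array([ 587.6, -273.8]), array([83.3,  2.9]), -4.5) 285
0.22487583874064848
(array([ 586.7, -303.6]), array([85.2, 71.1]), 85.6) -0.258642707503531 -0.34764536234213056 [0.55260091 0.61314526]
far edge mid [ 0.58263057 -0.26437772  0.2245758 ]
```

>>> send_rows:
  deltas:
    - [0.2,-2.5,0,0,5.5]
    - [0.2,-2.5,-4,0,5.5]
    - [0.2,-2.5,-8,0,5.5]
    - [0.2,-2.5,-12,0,5.5]
    - [0.2,-2.5,-14.5,0,5.5]

```text
t: 4.7
ee_pos: [0.5831, -0.3382, 0.0565]
orientation: [-2.298, -2.137, -0.001]
contact_force: [-0.3, -0.7, -1.9]
finger_gap: 0.0594
grasp_force: 68.3
```

>>> send_rows:
  deltas:
    - [0,0,-1.2,0,5.5]
    - [0,0,-1.7,0,5.5]
    - [0,0,-1.9,0,5.5]
    - [0,0,-1.9,0,5.5]

```text
t: 5.1
ee_pos: [0.5842, -0.342, 0.0416]
orientation: [2.302, 2.136, 0.001]
contact_force: [1.8, 0.2, -2.5]
finger_gap: 0.0595
grasp_force: 68.3
```

>>> send_rows:
  deltas:
    - [-0.1,0,-0.2,0,5.5]
    - [-0.1,0,-0.35,0,5.5]
    - [-0.1,0,-0.35,0,5.5]
    - [-0.1,0,-0.35,0,5.5]

```text
t: 5.5
ee_pos: [0.5829, -0.3423, 0.0386]
orientation: [2.302, 2.135, 0.001]
contact_force: [-2.0, 2.0, 8.2]
finger_gap: 0.0592
grasp_force: 69.3
```

>>> send_rows:
  deltas:
    - [0,0,0,0,8.4]
    - [0,0,0,0,8.4]
    - [0,0,0,0,8.4]
    - [0,0,5,0,8.4]
    - [0,0,10,0,8.4]

```text
t: 6.0
ee_pos: [0.5815, -0.3415, 0.1365]
orientation: [-2.301, -2.134, 0.002]
contact_force: [2.0, -0.7, 0.5]
finger_gap: 0.0839
grasp_force: 0.0
```

>>> send_rows:
  deltas:
    - [-1,0.5,5,-2,8.4]
    - [-5,2.5,8,-6,8.4]
    - [-9,4.5,8,-10,6]
    - [-13,6.5,8,-13,6]
    - [-16,8.2,8,-15.5,6]

```text
t: 6.5
ee_pos: [0.4198, -0.2591, 0.2171]
orientation: [-2.573, -1.802, -0.001]
contact_force: [0.6, -1.0, 0.3]
finger_gap: 0.0601
grasp_force: 0.0
```

Run:
```python
from h import *
from cell import status
s=status.sense(); print(s["t"],s["ee_pos"].round(4),yaw(s),s["finger_gap"])
d=snap("w3")
p,m=near(d,(.421,-.258),.035,.1,.125); print(m.sum(),rect(p[:,:2]),p.mean(0))
p,m=near(d,(.582,-.342),.09,.05,.07); print(m.sum(),rect(p[:,:2]),p.mean(0))
```

```text
6.5 [ 0.4198 -0.2591  0.2171] -19.98183416166797 0.060105822840302345
1119 (array([ 424.5, -257.8]), array([27.8, 27.6]), 6.8) [ 0.42470391 -0.25686749  0.10885763]
8717 (array([ 583.6, -343.3]), array([119.3,  61.6]), 85.5) [ 0.58226245 -0.33841201  0.05904752]
```

View pics/w3.png

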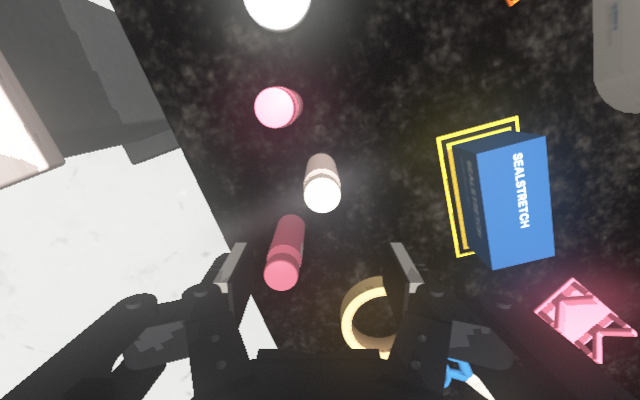

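The wrist view shows the white bottle at (322,193) between its pink neighbours at (277,106) and (283,272). The carton sits inside its outline. Next I descend on the bottle.

>>> send_rows:
  deltas:
    - [0.3,0.2,-2,0,6]
    - [0.3,0.2,-6,0,6]
    - [0.3,0.2,-10,0,6]
    - [0.3,0.2,-13.5,0,6]
    - [0.3,0.2,-15,0,6]
  grip_force: 25

```text
t: 7.05
ee_pos: [0.4245, -0.2574, 0.0641]
orientation: [-2.568, -1.805, 0.003]
contact_force: [1.3, -0.6, 0.2]
finger_gap: 0.0596
grasp_force: 0.0
```

>>> send_rows:
  deltas:
    - [0,0,0,0,5]
    - [0,0,0,0,4]
    - [0,0,0,0,3]
    - [0,0,0,0,2.6]
    - [0,0,0,0,2.6]

```text
t: 7.55
ee_pos: [0.4261, -0.2583, 0.0678]
orientation: [2.569, 1.805, 0.002]
contact_force: [0.6, 0.5, 5.9]
finger_gap: 0.03
grasp_force: 26.0
```

Run:
```python
from h import *
from cell import status
s=status.sense(); print(s["t"],s["ee_pos"].round(4),yaw(s),s["contact_force"].round(1),s["finger_gap"],s["grasp_force"])
```

```text
7.55 [ 0.4261 -0.2583  0.0678] -19.798513782747186 [0.6 0.5 5.9] 0.029970859930742607 25.992870032787323
```

>>> send_rows:
  deltas:
    - [0,0,3,0,2.6]
    - [0,0,7,0,2.6]
    - [0,0,11,0,2.6]
    - [1,2,14,0,2.6]
    - [3,5,15,0,2.6]
  grip_force: 35

```text
t: 8.05
ee_pos: [0.4554, -0.2099, 0.2205]
orientation: [2.571, 1.798, 0.004]
contact_force: [1.0, -0.2, -0.5]
finger_gap: 0.0298
grasp_force: 34.7
```

>>> send_rows:
  deltas:
    - [2,4,0,2,2.6]
    - [4,8,0,4,2.6]
    - [6,12,0,6,2.6]
    - [8,16,0,8,2.6]
    - [10,20,0,10,2.6]

```text
t: 8.55
ee_pos: [0.5559, -0.006, 0.2174]
orientation: [2.401, 2.025, 0.001]
contact_force: [0.6, -0.2, -0.2]
finger_gap: 0.0299
grasp_force: 34.7
```

>>> send_rows:
  deltas:
    - [2,3,0,2,2.6]
    - [4,6,0,4,2.6]
    - [6,9,0,6,2.6]
    - [7,10,0,8,2.6]
    - [7,10,0,10,2.6]

```text
t: 9.05
ee_pos: [0.6261, 0.0948, 0.2165]
orientation: [-2.211, -2.231, -0.001]
contact_force: [1.0, -1.0, 0.1]
finger_gap: 0.0299
grasp_force: 34.7
```

```bash
cat >> h.py <<'E'
def tile(d,lo,seed,save=None):
    hsv=cv2.cvtColor(d["color"],cv2.COLOR_RGB2HSV); H,S,V=[hsv[...,i] for i in range(3)]
    b=blob(cv2.morphologyEx(((H>20)&(H<35)&(S>120)&(V>80)).astype(np.uint8),cv2.MORPH_OPEN,np.ones((3,3))),seed); ys,xs=np.nonzero(b); print("tile",b.sum(),xs.min(),xs.max(),ys.min(),ys.max(),rect(cast(d,np.c_[xs,ys],.003)))
E
python3 - <<'E'
from h import *
from cell import status
s=status.sense(); print(s["t"],s["ee_pos"].round(4),yaw(s),s["contact_force"].round(1),s["finger_gap"],s["grasp_force"])
d=snap("w4"); print(px(d,[.644,.119,.003])); tile(d,0,px(d,[.644,.119,.003])[0])
E
```

```text
9.05 [0.6261 0.0948 0.2165] 0.5015844418639074 [ 1.  -1.   0.1] 0.029944340948918274 34.67123508453369
[[334.99927842 146.5299655 ]]
tile 9439 279 406 100 209 (array([649.3, 109.9]), array([137.7, 111.4]), 4.3)
```

View pics/w4.png

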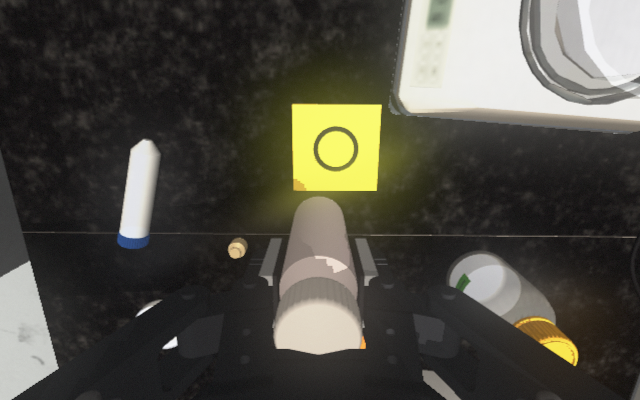

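The small tile shows at (336,148) with its circle, and the bottle hangs upright in the jaws at (318,270). I'll take the ring's centre and also find the held cap.

Run:
```python
from h import *
d=dict(np.load("w4.npz")); c=d["color"]; m=((c[...,0]<120)&(c[...,1]<120)).astype(np.uint8)
sub=np.zeros_like(m); sub[110:185,300:375]=m[110:185,300:375]; b=blob(sub,(336,128)); ys,xs=np.nonzero(b)
e=cast(d,np.c_[xs,ys],.003); print(b.sum(),cv2.minEnclosingCircle((e*1000).astype(np.float32)))
P=cloud(d); z=d["z_map"]; q=P[300:346,275:362].reshape(-1,3); q=q[(q[:,2]>.2)&(q[:,2]<.3)]; print(np.percentile(q[:,2],[50,90]), q.mean(0)); t=q[abs(q[:,2]-np.percentile(q[:,2],60))<.006]; print(rect(t[:,:2]))
```

```text
280 ((644.452880859375, 116.90180206298828), 22.46500015258789)
[0.25762173 0.25839842] [0.62676526 0.10017763 0.25653476]
(array([626.8, 100.5]), array([27.8, 16.9]), -0.1)
```

>>> send_rows:
  deltas:
    - [1.8,2.2,0,0,2.6]
    - [1.8,2.2,-4,0,2.6]
    - [1.8,2.2,-8,0,2.6]
    - [1.8,2.2,-11.5,0,2.6]
    - [1.8,2.2,-13,0,2.6]

```text
t: 9.6
ee_pos: [0.6411, 0.1123, 0.0841]
orientation: [-2.218, -2.222, 0.007]
contact_force: [-1.1, -0.8, 0.3]
finger_gap: 0.0299
grasp_force: 34.8
```

>>> send_rows:
  deltas:
    - [0,0,-0.5,0,2.6]
    - [0,0,-1,0,2.6]
    - [0,0,-1.3,0,2.6]
    - [0,0,-1.3,0,2.6]

```text
t: 10.0
ee_pos: [0.6439, 0.114, 0.0748]
orientation: [2.217, 2.225, 0.002]
contact_force: [0.5, -0.1, -0.5]
finger_gap: 0.03
grasp_force: 34.8
```

>>> send_rows:
  deltas:
    - [0,0.25,-0.1,0,2.6]
    - [0,0.25,-0.25,0,2.6]
    - [0,0.25,-0.4,0,2.6]
    - [0,0.25,-0.4,0,2.6]

```text
t: 10.4
ee_pos: [0.6438, 0.117, 0.0709]
orientation: [2.217, 2.225, 0.002]
contact_force: [-1.7, 1.0, 9.3]
finger_gap: 0.03
grasp_force: 35.3
```

>>> send_rows:
  deltas:
    - [0,0,0,0,3.6]
    - [0,0,0,0,5]
    - [0,0,0,0,6]
    - [0,0,2,0,6]
    - [0,0,6,0,6]

```text
t: 10.9
ee_pos: [0.6414, 0.1164, 0.1274]
orientation: [-2.215, -2.223, 0.008]
contact_force: [0.2, -1.1, 0.0]
finger_gap: 0.0601
grasp_force: 0.0
```

>>> send_rows:
  deltas:
    - [0,0,5,0,6]
    - [-4,-1,7,-4,6]
    - [-8,-2,7,-8,6]
    - [-12,-3,7,-12,6]
    - [-16,-4,7,-17,6]

```text
t: 11.4
ee_pos: [0.4817, 0.0761, 0.1999]
orientation: [-2.525, -1.869, -0.001]
contact_force: [-0.7, -0.8, 1.1]
finger_gap: 0.0604
grasp_force: 0.0
```

>>> send_rows:
  deltas:
    - [-4,-0.8,-3,0,6]
    - [-4.3,-0.8,-3,0,6]
    - [-4.3,-0.8,-3,0,6]

```text
t: 11.7
ee_pos: [0.439, 0.0684, 0.1695]
orientation: [-2.521, -1.872, 0.002]
contact_force: [0.5, -0.2, -0.0]
finger_gap: 0.0598
grasp_force: 0.0
```

Run:
```python
from h import *
from cell import status
s=status.sense(); print(s["t"],s["ee_pos"].round(4),yaw(s),s["contact_force"].round(1),s["finger_gap"],s["grasp_force"])
d=snap("w5"); p,m=near(d,(.441,.069),.075,.01,.05); print(m.sum(),rect(p[:,:2]),p.mean(0)); d["color"][m]=(255,0,255)
cv2.imwrite("pics/w5m.png",d["color"][:,:,::-1])
from cell import vision
e=vision.get_image("side"); p,m=near(e,(.644,.117),.05,.1,.13); print("bottle",m.sum(),rect(p[:,:2]),p.mean(0))
```

```text
11.7 [0.439  0.0684 0.1695] -16.808144363858673 [ 0.5 -0.2 -0. ] 0.05980643193025714 0.0
3992 (array([442.3,  69.8]), array([115.9,  29.7]), 73.6) [0.44191691 0.0709243  0.02551008]
bottle 37 (array([643.9, 111.7]), array([26.7, 25.6]), -62.4) [0.6434644  0.1100969  0.10941571]
```

View pics/w5m.png

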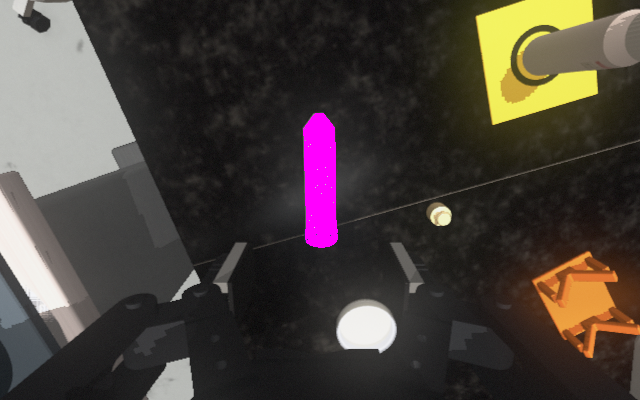

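The tube is centred between the fingers at (320,180), the weight is clear at (440,214), and the bottle stands in its ring at (540,50). Next I descend on the tube.

>>> send_rows:
  deltas:
    - [0.3,0.1,-4,0.4,6]
    - [0.3,0.1,-8,0.4,6]
    - [0.3,0.1,-12,0.4,6]
    - [0.3,0.1,-14,0.4,6]
    - [0.3,0.1,-14.8,0.4,6]
  grip_force: 25

```text
t: 12.3
ee_pos: [0.4444, 0.0695, 0.0199]
orientation: [-2.516, -1.881, 0.002]
contact_force: [-0.5, 0.7, 0.4]
finger_gap: 0.0598
grasp_force: 0.0
```

>>> send_rows:
  deltas:
    - [0,0,0,0,5]
    - [0,0,0,0,4]
    - [0,0,0,0,3]
    - [0,0,0,0,2.3]
    - [0,0,0,0,2.3]

```text
t: 12.8
ee_pos: [0.4444, 0.0698, 0.0228]
orientation: [2.515, 1.881, 0.004]
contact_force: [0.6, 0.8, 7.9]
finger_gap: 0.0269
grasp_force: 25.9
```

Run:
```python
from h import *
from cell import status
s=status.sense(); print(s["t"],s["ee_pos"].round(4),yaw(s),s["contact_force"].round(1),s["finger_gap"],s["grasp_force"])
```

```text
12.8 [0.4444 0.0698 0.0228] -16.39495064836129 [0.6 0.8 7.9] 0.02690789053126284 25.853261053562164
```

>>> send_rows:
  deltas:
    - [0,0,4,0,2.3]
    - [0,0,8,0,2.3]
    - [0,0,12,0,2.3]
    - [2,-2,16,4,2.3]
    - [4,-4,18,8,2.3]
  grip_force: 30

```text
t: 13.3
ee_pos: [0.4844, 0.0297, 0.2057]
orientation: [2.372, 2.057, 0.006]
contact_force: [0.6, 0.8, -0.7]
finger_gap: 0.0268
grasp_force: 30.3
```

>>> send_rows:
  deltas:
    - [3,-2.5,0,6,2.3]
    - [6,-5,0,12,2.3]
    - [9,-7.5,0,18,2.3]
    - [12,-10,0,24,2.3]
    - [13,-11,0,26.5,2.3]

```text
t: 13.8
ee_pos: [0.6154, -0.0836, 0.2023]
orientation: [1.841, 2.542, -0.0]
contact_force: [0.7, -0.1, -0.6]
finger_gap: 0.027
grasp_force: 30.3
```

Run:
```python
from h import *
from cell import status
s=status.sense(); print(s["t"],s["ee_pos"].round(4),yaw(s),s["contact_force"].round(1),s["finger_gap"],s["grasp_force"])
d=snap("w6")
p,m=near(d,(.655,-.126),.06,.008,.045); print("cradle",m.sum(),rect(p[:,:2]),p.mean(0))
e=s["ee_pos"]; p,m=near(d,e[:2],.08,e[2]-.03,e[2]+.025); print("tube?",m.sum(),rect(p[:,:2]),p.mean(0))
```

```text
13.8 [ 0.6154 -0.0836  0.2023] 18.17915089699718 [ 0.7 -0.1 -0.6] 0.026996646505379498 30.296342968940735
cradle 314 (array([662.4, -88.3]), array([22.2, 10.5]), 13.9) [ 0.66284111 -0.08715285  0.02638229]
tube? 16105 (array([615.2, -80.1]), array([103.9,  60.1]), 89.5) [ 0.61279881 -0.07340612  0.2061222 ]
```

View pics/w6.png

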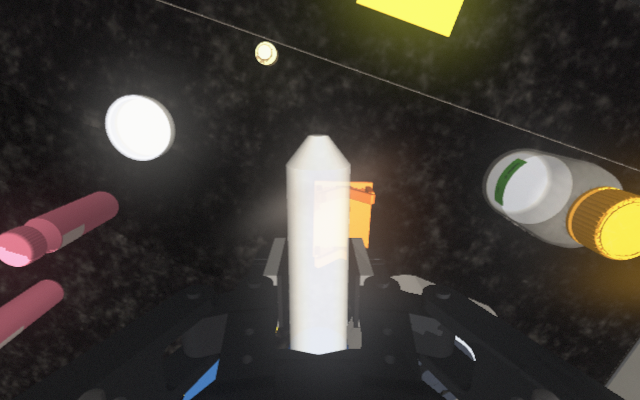

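The tube is held straight at (318,240) and hides most of the cradle (345,210). The earlier picture w5 shows the cradle clearly at (590,300), so I'll measure it there.

Run:
```python
from h import *
for n in ("w5","w6"):
    d=dict(np.load(n+".npz")); hsv=cv2.cvtColor(d["color"],cv2.COLOR_RGB2HSV); H,S,V=[hsv[...,i] for i in range(3)]; P=cloud(d)
    m=(H<24)&(S>140)&(V>60)&(np.hypot(P[...,0]-.655,P[...,1]+.126)<.08)&(d["z_map"]>0)
    for lo,hi in ((-.01,.008),(.01,.05)):
        k=m&(P[...,2]>lo)&(P[...,2]<hi); q=P[k]
        if len(q)>5: print(n,lo,k.sum(),np.nonzero(k)[1].max(),rect(q[:,:2]),q.mean(0).round(4))
    # corners in cradle axes, u=18.3deg, v=108.3
    a=np.radians(18.1); U=np.array([np.cos(a),np.sin(a)]); W=np.array([-U[1],U[0]]); q=P[m][:,:2]-[.6535,-.126]
    print(n,"u",np.percentile(q@U,[.5,99.5]),"v",np.percentile(q@W,[.5,99.5]))
s=dict(np.load("w6.npz")); p,m=near(s,(.6154,-.0836),.09,.195,.23); h=m; h[250:]=0; h[:,:285]=0; h[:,352:]=0
q=cloud(s)[h][:,:2]-[.6154,-.0836]; print("tube u,v",np.percentile(q@U,[1,99]),np.percentile(q@W,[1,99.8]))
```

```text
w5 -0.01 5517 639 (array([ 670.3, -132. ]), array([132.3,  97.3]), -55.9) [ 0.6636 -0.1295  0.0028]
w5 0.01 2331 639 (array([ 656. , -125.7]), array([80.6, 56.5]), -73.3) [ 0.6562 -0.1224  0.023 ]
w5 u [-0.04160477  0.06170339] v [-0.06846414  0.04313619]
w6 -0.01 932 372 (array([ 672.6, -114.2]), array([72.7, 22.3]), -72.0) [ 0.6727 -0.1138  0.0043]
w6 0.01 299 375 (array([662.4, -88.3]), array([22. , 10.5]), 13.9) [ 0.6628 -0.0872  0.0269]
w6 u [0.00939552 0.03284134] v [-0.02958861  0.04153859]
tube u,v [-0.01236922  0.01357859] [0.01061239 0.05705104]
```

>>> send_rows:
  deltas:
    - [2,-2.1,0,0,2.3]
    - [4.1,-4.2,-2,0,2.3]
    - [4.1,-4.2,-6,0,2.3]
    - [4.1,-4.2,-10,0,2.3]
    - [4.1,-4.2,-13,0,2.3]

```text
t: 14.35
ee_pos: [0.6532, -0.1216, 0.0699]
orientation: [-1.844, -2.541, 0.001]
contact_force: [0.2, -0.9, -1.5]
finger_gap: 0.0268
grasp_force: 30.3
```

>>> send_rows:
  deltas:
    - [0,0,-1,0,2.3]
    - [0,0,-2,0,2.3]
    - [0,0,-2.7,0,2.3]
    - [0,0,-2.7,0,2.3]
    - [0,0,-2.7,0,2.3]

```text
t: 14.85
ee_pos: [0.655, -0.1226, 0.0459]
orientation: [1.844, 2.542, 0.001]
contact_force: [0.7, 0.5, 0.1]
finger_gap: 0.0269
grasp_force: 30.3
```

>>> send_rows:
  deltas:
    - [0.1,-0.3,0,0,2.3]
    - [0.1,-0.3,-0.3,0,2.3]
    - [0.1,-0.3,-0.5,0,2.3]
    - [0.1,-0.3,-0.6,0,2.3]
    - [0.1,-0.3,-0.6,0,2.3]

```text
t: 15.35
ee_pos: [0.6561, -0.1258, 0.0407]
orientation: [1.845, 2.541, 0.002]
contact_force: [-3.8, 1.1, 15.5]
finger_gap: 0.0269
grasp_force: 32.2
```

>>> send_rows:
  deltas:
    - [0,0,0,0,3.5]
    - [0,0,0,0,4.5]
    - [0,0,0,0,5]
    - [0,0,3,0,5]
    - [0,0,7,0,5]

```text
t: 15.85
ee_pos: [0.6539, -0.125, 0.1072]
orientation: [-1.842, -2.54, 0.004]
contact_force: [0.3, -0.1, 0.2]
finger_gap: 0.0502
grasp_force: 0.0
```

>>> send_rows:
  deltas:
    - [0,0,5,0,6]
    - [-4,0.5,7,-5,8.4]
    - [-8,1,7,-10,8.4]
    - [-12,1.5,7,-15,8.4]
    - [-16,2,7,-18,8.4]

```text
t: 16.35
ee_pos: [0.4937, -0.1052, 0.1788]
orientation: [2.223, 2.219, 0.0]
contact_force: [0.8, -0.7, 0.3]
finger_gap: 0.0844
grasp_force: 0.0
```

>>> send_rows:
  deltas:
    - [-4,1,-2,0,8.4]
    - [-5.7,1.3,-4,0,8.4]
    - [-5.7,1.3,-4,0,8.4]

```text
t: 16.65
ee_pos: [0.4347, -0.0916, 0.1374]
orientation: [-2.217, -2.22, 0.004]
contact_force: [0.8, 0.1, 1.0]
finger_gap: 0.0838
grasp_force: 0.0
```

Run:
```python
from h import *
from cell import status, vision
s=status.sense(); print(s["t"],s["ee_pos"].round(4),yaw(s),s["contact_force"].round(1),s["finger_gap"],s["grasp_force"])
d=snap("w7"); p,m=near(d,(.439,-.093),.045,.009,.05); print(m.sum(),rect(p[:,:2]),p.mean(0),cv2.minEnclosingCircle((p[:,:2]*1000).astype(np.float32)))
e=vision.get_image("scene"); cv2.imwrite("pics/s7.png",cv2.resize(e["color"][110:310,180:480,::-1],None,fx=2.5,fy=2.5)); 
for n,e in (("scene",e),("wrist",d)):
    p,m=near(e,(.656,-.126),.075,.038,.06); print(n,"tube",m.sum(),rect(p[:,:2]) if m.sum() else 0,p.mean(0))
```

```text
16.65 [ 0.4347 -0.0916  0.1374] 0.0901646261112562 [0.8 0.1 1. ] 0.08377297648543862 0.0
4535 (array([441.7, -94.4]), array([61. , 60.5]), -87.5) [ 0.44168273 -0.09322559  0.01496913] ((441.8318176269531, -94.39544677734375), 30.74925994873047)
scene tube 173 (array([ 657.6, -126.6]), array([110.1,  51.4]), -61.3) [ 0.65172526 -0.13039103  0.04399065]
wrist tube 4717 (array([ 655.8, -128.1]), array([115. ,  25.8]), -73.1) [ 0.65266807 -0.12671339  0.04335075]
```

View pics/s7.png

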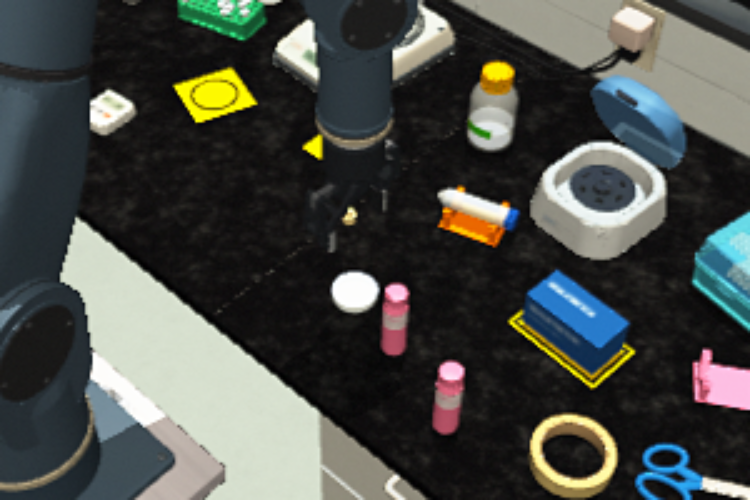

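View pics/w7.png

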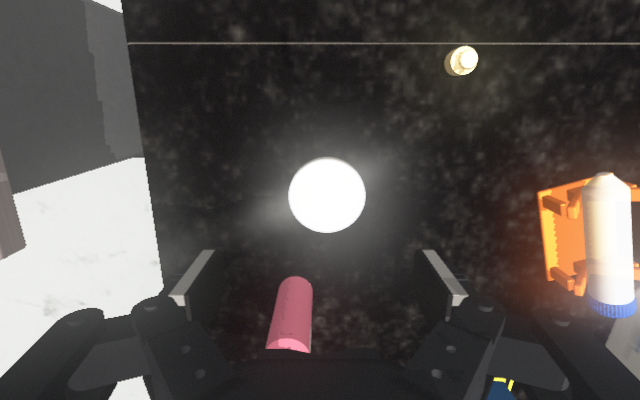

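The scene crop shows the tube in the cradle (478,212) and the carton in its outline (577,320). The wrist view shows the petri dish at (327,195) and the tube lying in both V's (612,240). Now the dish.

>>> send_rows:
  deltas:
    - [0.25,-0.15,-3,0,8.4]
    - [0.25,-0.15,-7,0,8.4]
    - [0.25,-0.15,-10,0,8.4]
    - [0.25,-0.15,-12,0,8.4]
    - [0.25,-0.15,-12,0,8.4]
  grip_force: 20

```text
t: 17.25
ee_pos: [0.4418, -0.0943, 0.017]
orientation: [-2.219, -2.222, 0.001]
contact_force: [0.2, 0.2, 0.8]
finger_gap: 0.0842
grasp_force: 0.0
```

>>> send_rows:
  deltas:
    - [0,0,0,0,7.2]
    - [0,0,0,0,6.4]
    - [0,0,0,0,5.8]
    - [0,0,0,0,5.8]
    - [0,0,0,0,5.8]

```text
t: 17.75
ee_pos: [0.4422, -0.0942, 0.0202]
orientation: [2.218, 2.221, 0.003]
contact_force: [0.2, -0.2, 8.4]
finger_gap: 0.0597
grasp_force: 21.0
```

>>> send_rows:
  deltas:
    - [0,0,2,0,5.8]
    - [0,0,5,0,5.8]
    - [0,0,9,0,5.8]
    - [0,1,13,0,5.8]
    - [0.5,3,15,0,5.8]
  grip_force: 25

```text
t: 18.25
ee_pos: [0.4463, -0.0652, 0.1725]
orientation: [2.221, 2.218, 0.005]
contact_force: [0.5, 0.2, -0.6]
finger_gap: 0.0592
grasp_force: 27.5
```

>>> send_rows:
  deltas:
    - [0.5,4,0,2,5.8]
    - [1.5,8,0,4,5.8]
    - [3,12,0,6,5.8]
    - [4,16,0,8,5.8]
    - [5,20,0,10,5.8]

```text
t: 18.75
ee_pos: [0.4962, 0.138, 0.1699]
orientation: [2.015, 2.41, 0.002]
contact_force: [0.2, -1.1, -0.3]
finger_gap: 0.0592
grasp_force: 27.5
```

>>> send_rows:
  deltas:
    - [2,4,0,2,5.8]
    - [4,8,0,4,5.8]
    - [6,12,0,6,5.8]
    - [8,16,0,8,5.8]
    - [9.4,19,0,10,5.8]

```text
t: 19.25
ee_pos: [0.5903, 0.3294, 0.1697]
orientation: [1.795, 2.578, 0.002]
contact_force: [0.2, -0.4, 0.0]
finger_gap: 0.0598
grasp_force: 27.5
```

Run:
```python
from h import *
from cell import status
s=status.sense(); print(s["t"],s["ee_pos"].round(4),yaw(s),s["contact_force"].round(1),s["finger_gap"],s["grasp_force"])
d=snap("w8"); e=s["ee_pos"]; p,m=near(d,e[:2],.045,e[2]-.03,e[2]+.01); print("dish",m.sum(),rect(p[:,:2]),p.mean(0),p[:,2].min(),p[:,2].max())
```

```text
19.25 [0.5903 0.3294 0.1697] 20.29804886179851 [ 0.2 -0.4  0. ] 0.05983644596370305 27.532855105237104
dish 15596 (array([587.6, 330.8]), array([70.1, 61.8]), -16.1) [0.59004541 0.33213162 0.16489721] 0.15351091354631302 0.17967996666849573
```

View pics/w8.png

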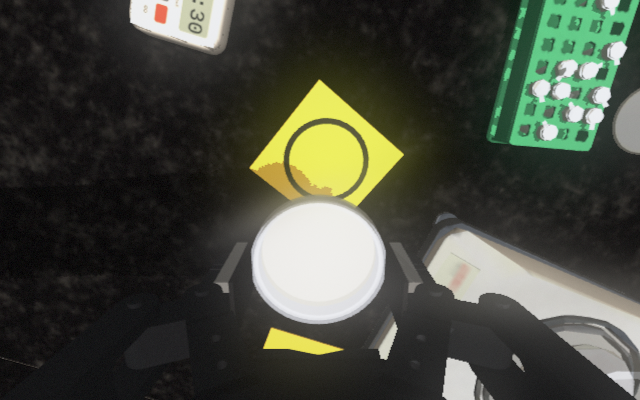

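The dish is held level at (318,260), with the large ring ahead at (326,158) and the timer clear at (180,20). I'll compute the remaining shift.

Run:
```python
from h import *
d=dict(np.load("w8.npz")); print("ring",cast(d,(326.5,158.5),.003)); P=cloud(d); q=P[205:315,255:383].reshape(-1,3); zt=np.median(q[:,2]); q=q[abs(q[:,2]-zt)<.005]
print("dish",zt,cv2.minEnclosingCircle((q[:,:2]*1000).astype(np.float32)))
```

```text
ring [[0.59114009 0.35072468]]
dish 0.16410952878666205 ((591.1878051757812, 329.5152893066406), 30.926685333251953)
```

>>> send_rows:
  deltas:
    - [0,1,0,0,5.8]
    - [0,2.1,-4,0,5.8]
    - [0,2.1,-8,0,5.8]
    - [0,2.1,-11.5,0,5.8]
    - [0,2.1,-13,0,5.8]

```text
t: 19.8
ee_pos: [0.5879, 0.3456, 0.0363]
orientation: [-1.8, -2.573, 0.007]
contact_force: [-0.2, -0.6, -0.6]
finger_gap: 0.0594
grasp_force: 27.5
```

>>> send_rows:
  deltas:
    - [0,0,-0.5,0,5.8]
    - [0,0,-1,0,5.8]
    - [0,0,-1.4,0,5.8]
    - [0,0,-1.4,0,5.8]

```text
t: 20.2
ee_pos: [0.5904, 0.3472, 0.0257]
orientation: [1.8, 2.574, 0.002]
contact_force: [-0.3, -0.1, -0.6]
finger_gap: 0.0593
grasp_force: 27.5
```

>>> send_rows:
  deltas:
    - [0,0.2,-0.2,0,5.8]
    - [0,0.2,-0.3,0,5.8]
    - [0,0.2,-0.3,0,5.8]
    - [0,0.2,-0.3,0,5.8]

```text
t: 20.6
ee_pos: [0.5905, 0.3495, 0.0234]
orientation: [1.8, 2.575, 0.003]
contact_force: [-1.8, -0.4, 8.7]
finger_gap: 0.0594
grasp_force: 28.4
```

>>> send_rows:
  deltas:
    - [0,0,0,0,6.5]
    - [0,0,0,0,7.5]
    - [0,0,0,0,8.4]
    - [0,0,3,0,8.4]
    - [0,0,7,0,8.4]

```text
t: 21.1
ee_pos: [0.5885, 0.3484, 0.0903]
orientation: [-1.799, -2.573, 0.007]
contact_force: [1.9, 1.6, 0.1]
finger_gap: 0.0843
grasp_force: 0.0
```

>>> send_rows:
  deltas:
    - [0,0,5,0,8.4]
    - [0,0,10,0,8.4]
    - [0,-4,14,0,8.4]
    - [-2,-8,14,0,8.4]
    - [-2,-8,14,0,8.4]

```text
t: 21.6
ee_pos: [0.5692, 0.2615, 0.2339]
orientation: [1.809, 2.566, -0.003]
contact_force: [0.7, -1.0, -0.1]
finger_gap: 0.0837
grasp_force: 0.0
```

Run:
```python
from h import *
from cell import status
s=status.sense(); print(s["t"],s["ee_pos"].round(4),s["contact_force"].round(1),s["finger_gap"])
d=snap("w9"); p,m=near(d,(.591,.349),.045,.01,.05); print("dish",m.sum(),cv2.minEnclosingCircle((p[:,:2]*1000).astype(np.float32)),p.mean(0))
p,m=near(d,(.644,.117),.04,.1,.13); print("bottle",m.sum(),rect(p[:,:2]) if m.sum() else 0)
from cell import vision
e=vision.get_image("scene"); print("ring",e["t"].shape)
for n,c,r,z0,z1 in (("bottle",(.644,.117),.04,.1,.13),("dish",(.591,.349),.045,.01,.05),("weight",(.535,.007),.03,.008,.05),("timer",(.437,.427),.06,.008,.04)):
    p,m=near(e,c,r,z0,z1); print(n,m.sum(),rect(p[:,:2]) if m.sum() else 0)
cv2.imwrite("pics/end.png",cv2.resize(np.hstack([d["color"],e["color"]])[:,:,::-1],(800,250)))
```

```text
21.6 [0.5692 0.2615 0.2339] [ 0.7 -1.  -0.1] 0.08365694312721986
dish 3081 ((591.2177124023438, 349.2773132324219), 30.590984344482422) [0.59082254 0.34982075 0.01788089]
bottle 254 (array([641.1, 124.7]), array([27. , 11.3]), 26.7)
ring (3,)
bottle 45 (array([640. , 116.8]), array([31.9, 21.6]), 43.6)
dish 145 (array([587.3, 350.9]), array([63. , 59.2]), 48.4)
weight 26 (array([533.5,   6.4]), array([17.7, 14.1]), 43.2)
timer 243 (array([438. , 429.6]), array([73.9, 69.6]), 2.9)
```

View pics/end.png

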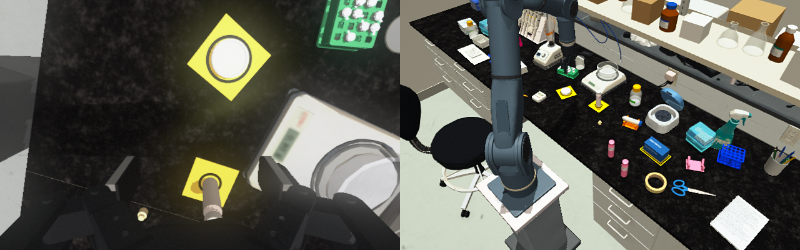

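The dish lies in its ring (231,58) and the bottle stands in its own (210,180). The carton, tube, weight and timer are all where they should be, so I'm handing in.

```bash
python3 -c "
from cell import ticket; print(ticket.sign_off())"
```

```text
the job is handed in; nothing more can be done
None
```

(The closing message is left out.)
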